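Knock the specimen mount out of its nest

ROBOT

A 6-joint arm with a two-finger parallel gripper is mounted at the origin on the work surface. World frame = base frame: x ahead of the robot, y to its left, z up, the work surface at z = 0. Lengths are in m, angles in degrees, forces in N, time in s.
With the tool pointing down it reaches from about 0.4 to 0.825 m from the base axis. Payload 7 kg.
Tool frame: the origin (TCP) lies midway between the tips of the shut fingers; the grasp point (between the pads) lies 19 mm behind it; z points along the fingers, y is the line along which they close (so a half turn about z gives the same grasp; the last joint's range is limited). The gripper opens to 88 mm and grips with 3 to 60 N. Pads are 19 mm wide; open, the fingers measure 130 mm over their backs; the gripper's body (78 mm by 193 mm) begins 47 mm behind the grasp point.
Start: joints at [90.304, 20.546, 0.682, 0, -70.136, -16.507], TCP at [0.188, 0.648, 0.227] pointing down, gripper open.
Joint ranges: [-176.03, 176.03], [-82.01, 121.73], [-58.28, 71.71], [-173.87, 95.51], [-174.79, -0.11], [-173.66, 173.66]. Speed limits (degrees/s): [136.94, 136.94, 172.46, 180, 180, 180].

INTERFACE

Orientations are given as [roll, pitch, yaw] about the fixed x, y, z axes, in that order (R = Rz(yaw) Ry(pitch) Rx(roll)).
In Python, from plant import r gives the robot as it stands. The module is installed in compiled form; this text tells all that it offers.
- The arm moves only by the tool play_rows, never from a script. Its argument "rows" is a list of rows, each an object with "slide": the shift along the tool's x, y, z as a fraction of full scale, a list of three; "delta_rot": the turn, a rotation vector about the tool's x, y, z as a fraction of full scale, a list of three; "fingers": the opening, from -1 (shut) to 1 (fully open). In form: [{"slide": [x, y, z], "delta_rot": [rx, ry, rz], "fingers": fingers}, ...]. A call has 1 to 8 rows; each row shifts and turns the commanded pose from where the row before left it, along the tool's axes as they then stand; what a row does not reach is not made up. Full scale, the value 1, is 0.15 m for a shift and 0.08 rad for a turn. A row lasts 1/8 s, in which the tool goes at most 62.5 mm and 10.7 degrees, less where a joint would pass 70% of its speed; a pose out of reach is approached as far as the arm can. A call with a number of a shift or a turn outside -1 to 1 is refused whole. A call with a gripper value outside its range is refused whole. The fingers move at their own pace and stop on an object; "squeeze" is the grip in N (left out, the last holds). Time passes only in rows, so rows that do not move let the fingers close. It gives the time, the measured TCP pose, the force, the opening and the grip force at its end, in the units of the state.
- r.get_state(): the state, without advancing time (a new reading comes with each control period).
- r.capture(name): name is "side" or "top" or "wrist"; returns a dict with "image" (400x640x3 uint8, blue, green, red), "fx", "fy", "cx", "cy" (pixels), "distortion" ([k1, k2, p1, p2, k3] as OpenCV has them; the pictures are not rectified), "R" (3x3) and "t" (3): a world point X has camera coordinates R X + t; the wrist camera has in their place "T_tool_cam" (4x4, takes a point from camera to tool coordinates, whose origin is the TCP and whose axes are the flange's). Camera axes: x right, y down, z forward; pixel columns grow to the right and rows downward; lengths in m; the calibration is good to about 2 mm. A picture is of the moment at which its call begins: read the wrist's pose just before it. There is no depth.
- r.close_job(): hands the job in; it is judged then, once.
The state is a dict: "time_s": time; "joints": joint angles; "qd": joint speeds; "joint_torque": joint torques, N m; "tcp_pos": TCP position; "eef_rot": TCP orientation; "contact_force": force on the tool from outside, world axes, zero at the start; "moment": the same for the moment, N m; "gripper_width": finger opening in m; "gripper_force": force on a finger pad.
Only numpy, scipy, OpenCV 4.12 (cv2) and the standard library are available. Lean on these libraries where they do the work, as an engineer would, in place of code of your own. Each camera call takes 0.05 s, during which the arm holds its last target. There are 200 camera calls.

TASK

The resin specimen mount sits tight and flush in the round nest; lift the crossbar of the knockout under it, as far as it goes, so that the rod pushes the mount up out of the bore. Take the mount and set it down gently, face up, in the free compartment of the specimen tray (the one with the paper slip), and leave the knockout fully down again. Do not disturb the two other mounts, the eyepiece or the dish.

Things in the scene. Friction and masses are not known exactly. Their poses are not given: they have to be found in the camera images.
- nest: Specimen nest fixed to the bench: base plate 140 x 130 x 12 mm, four pillars, aluminium floor plate 110 x 110 mm (90 to 104 mm above the bench), on it a ring, 80 mm outside, 52 mm bore, flat top at 144 mm. Two spring plungers grip the mount along y (screw bodies reach 53 mm from the axis, top at 142 mm). Origin: underside centre on the bench, z up the bore's axis, x along the knockout's crossbar
- nest_top (a point): centre of the bore's mouth, in the plane of the ring's top, 144 mm above the bench
- knockout (a joint): Height in m of the knockout (14 mm rod under the bore with a level crossbar below the floor plate): 0 down, 0.032 up at its stop; starts at 0 to 4 mm. Meets the mount at 6 mm; at the top the mount stands 26 mm proud, 14 mm still in the bore. Moves straight up and down in a stiff gland and stays where left: lifting with the mount takes about 15 N, pushing down 5 N
- grip_a (a point): Centre of the round aluminium grip (22 mm diameter, 56 mm long, axis level along the nest's x) at the crossbar's end on the nest's -x side, 125 mm from the nest's axis, 45 mm above the bench when the knockout is down; moves with it. Only bench is under it, nothing above; the floor plate's edge is 70 mm away. Either end may be used
- grip_b (a point): the same grip on the nest's +x side
- mount: The specimen mount: dark resin cylinder, 50 mm diameter, 40 mm high, about 0.15 kg, a bright rectangular metal section in its top face. Origin: centre of its underside, z up its axis. At the start it sits in the nest's bore, face flush with the ring's top, underside 104 mm above the bench; the spring plungers hold it wherever the rod leaves it in the bore
- tray: Steel specimen tray, fixed, 254 x 92 x 15 mm outside, long side along x. Origin: centre of its underside on the bench; inner floor 5 mm above the bench; walls 5 mm thick, top at 15 mm. Two dividers 5 mm thick, top at 13.5 mm, make three compartments in a row, each 78 x 82 mm inside, centred at x = -83, 0 and +83 mm
- slip: Flat white paper slip 58 x 36 mm lying in the centre of the tray's free compartment, where the mount belongs; origin at its centre on the tray's inner floor, 5 mm above the bench; axes as the tray's
- mount_b: another mount of the same size standing in a compartment of the tray (round copper section); origin at the centre of its underside; not to be disturbed
- mount_c: another mount of the same size standing in a compartment of the tray (bright ring section); origin at the centre of its underside; not to be disturbed
- eyepiece: black microscope eyepiece, 42 mm diameter, 64 mm tall, standing on the bench; origin at the centre of its foot; not to be disturbed
- dish: flat white covered dish, 70 mm diameter, 15 mm high, on the bench; origin at the centre of its underside; not to be disturbed
Things that resemble listed ones, but are neither listed nor needed, are in the scene too. What is shaped like the mount but blue is not meant.

How it is judged:
By the outcome, as a careful person would: the job done as asked, in the order asked, and still so for the second after the job is handed in, with the robot touching nothing.
It also fails if it takes over 59 s, if anything falls off the work surface, if the arm or the gripper's body presses on something with over 40 N, if the wrist force passes 120 N, or if a joint passes its speed limit or range.

## Working session

There is one attempt and no reset: what is moved stays moved. The work goes in short steps, Python scripts to look and compute and a tool call to move; the robot and the scene stay as the last step left them, time stands still between calls to the robot, and variables do not carry over. Pictures are saved under pics/ and viewed, at most 10 in all, crops included, and the job is handed in when it is done.

Besides the shell and the picture viewer there is one more tool, called after "Call:" as a command line: name --argument value ..., lists and objects as JSON in quotes. play_rows: Moves the arm, as the interface text tells. Shift numbers are shares of 0.15 m and turn numbers shares of 0.08 rad, none past 1 either way. Its arguments: {"type":"object","properties":{"rows":{"type":"array"},"squeeze":{"type":"number"}},"required":["rows"]}

```bash
mkdir -p pics; python3 - <<'E'
from plant import r
import cv2,pickle
s=r.get_state();print(s)
d={}
for n in("side","top","wrist"):
    c=r.capture(n);d[n]=c;cv2.imwrite(f"pics/{n}0.png",c["image"])
    print(n,{k:v for k,v in c.items() if k!="image"})
pickle.dump((s,d),open("c0.pkl","wb"))
E
```

```text
{'time_s': 0.0, 'joints': array([ 9.03038565e+01,  2.05908055e+01,  6.33805141e-01, -1.88517853e-02,
       -7.01345089e+01, -1.65083564e+01]), 'qd': array([-0.06877262, -0.00972227,  0.15912175, -0.00528355, -0.1116637 ,
       -0.01472177]), 'joint_torque': array([ 2.82479086e-04, -5.82724750e+01,  2.93055439e+01,  6.99741125e+00,
        6.92023285e-03, -1.56121405e-04]), 'tcp_pos': array([0.18825062, 0.64772007, 0.22563401]), 'eef_rot': array([ 1.79907227e+02, -9.01382356e-03, -1.62109129e+01]), 'contact_force': array([-1.01864415,  0.94700279,  0.00569444]), 'moment': array([ 0.02137374,  0.01120529, -0.02089141]), 'gripper_force': 0.0, 'gripper_width': 0.0879893848051207}
side {'fx': 364.09905634338264, 'fy': 364.09905634338264, 'cx': 316.3206876143428, 'cy': 197.1835289701006, 'distortion': array([0.00176985, 0.        , 0.        , 0.        , 0.        ]), 'R': array([[-0.99681397, -0.07958379, -0.00532212],
       [-0.05654865,  0.7521948 , -0.65650988],
       [ 0.05625081, -0.65411727, -0.75429865]]), 't': array([0.55913194, 0.13933519, 0.94010456])}
top {'fx': 516.518586
[... 224 characters left out ...]
     [-0.97160646,  0.02970084, -0.23473122],
       [ 0.23448299, -0.01163062, -0.97205064]]), 't': array([-0.04477324,  0.57488712,  1.1970394 ])}
wrist {'fx': 338.8888429903528, 'fy': 338.8888429903528, 'cx': 321.2536903337949, 'cy': 196.92272745500097, 'distortion': array([-0.07354692,  0.        ,  0.        ,  0.        ,  0.        ]), 'T_tool_cam': array([[ 6.51612218e-04, -9.66243190e-01, -2.57630885e-01,
         6.89908696e-02],
       [ 9.99999778e-01,  6.64928568e-04,  3.54358619e-05,
         4.13162828e-05],
       [ 1.37066475e-04, -2.57630851e-01,  9.66243409e-01,
        -1.57322162e-01],
       [ 0.00000000e+00,  0.00000000e+00,  0.00000000e+00,
         1.00000000e+00]])}
```

View pics/side0.png

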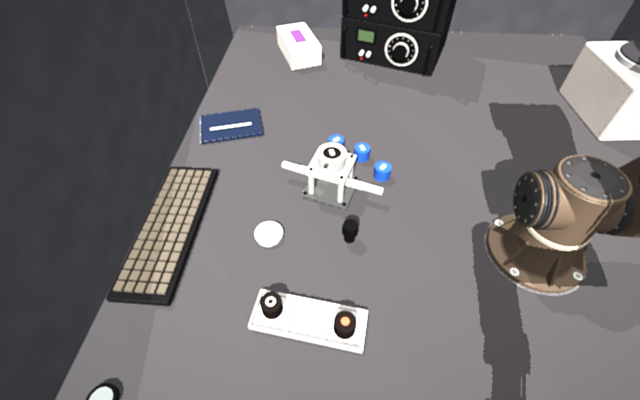

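View pics/top0.png

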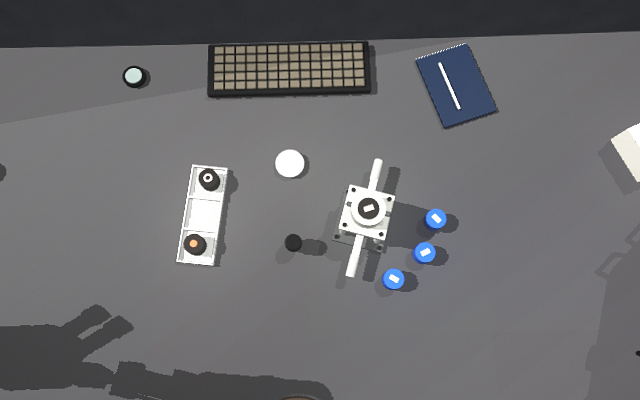

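The side view shows the nest at (332,160), with its crossbar grips at (290,168) and (372,187), and the tray at (308,320).

In the top view, these could be taken for the mount:
- Dark mount with a bright rectangle in the nest, (368,208). This is the one described.
- Blue look-alikes at (436,219), (425,253) and (394,279).
- mount_c (ring section) at (208,179).
- mount_b (copper section) at (195,244).
- Eyepiece at (293,243).
- Black puck at (134,76).

I choose (368,208) and will check it in a close crop. The free compartment is the middle one, at about (205,212).

```bash
cat > h.py <<'E'
import numpy as np,cv2
def ray(c,uv):
    K=np.array([[c["fx"],0,c["cx"]],[0,c["fy"],c["cy"]],[0,0,1]])
    p=cv2.undistortPoints(np.array([[uv]],float),K,c["distortion"])[0,0]
    d=c["R"].T@np.array([p[0],p[1],1]);o=-c["R"].T@c["t"]
    return o,d
def onz(c,uv,z):
    o,d=ray(c,uv);return o+d*(z-o[2])/d[2]
def proj(c,X):
    K=np.array([[c["fx"],0,c["cx"]],[0,c["fy"],c["cy"]],[0,0,1]])
    return cv2.projectPoints(np.array(X,float).reshape(-1,1,3),cv2.Rodrigues(c["R"])[0],c["t"],K,c["distortion"])[0][:,0]
E
python3 - <<'E'
import pickle,cv2,numpy as np
from h import *
s,d=pickle.load(open("c0.pkl","rb"));t=d["top"]
im=t["image"]
a=cv2.resize(im[150:285,315:415],None,fx=4,fy=4,interpolation=cv2.INTER_CUBIC)
b=cv2.resize(im[150:285,165:265],None,fx=4,fy=4,interpolation=cv2.INTER_CUBIC)
cv2.imwrite("pics/crop0.png",np.hstack([a,b]))
for n,uv,z in[("mount",(368,208),.144),("slip",(205,213),.005),("eye",(293,243),.064),("dish",(290,163),.015),("gA",(353,275),.05),("gB",(376,162),.05),("mc",(208,178),.045),("mb",(195,244),.045),("blue",(394,279),.04)]:print(n,onz(t,uv,z).round(3))
E
```

```text
mount [ 0.536 -0.181  0.144]
slip [0.566 0.221 0.005]
eye [ 0.473 -0.004  0.064]
dish [0.691 0.001 0.015]
gA [ 0.393 -0.146  0.05 ]
gB [ 0.675 -0.218  0.05 ]
mc [0.648 0.207 0.045]
mb [0.481 0.236 0.045]
blue [ 0.381 -0.246  0.04 ]
```

View pics/crop0.png

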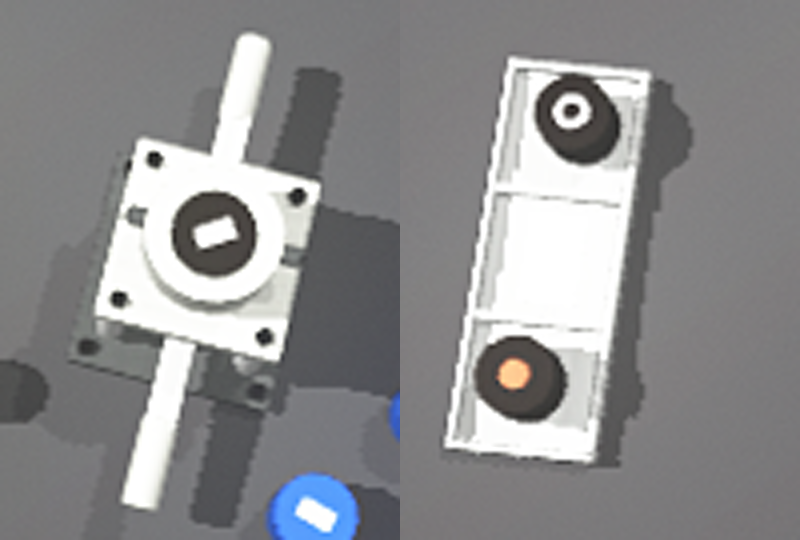

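The crop confirms it: dark mount with a bright rectangle in the nest at (368,208), and the free middle compartment at (205,212) with mount_c and mount_b on either side. Next I refine the poses. I'll use the far grip, which is clear of the blue decoys and well within reach.

```bash
python3 - <<'E'
import pickle
from h import *
s,d=pickle.load(open("c0.pkl","rb"));t=d["top"];S=d["side"]
f=lambda x,y,ox=315,oy=150:((x+.5)/4-.5+ox,(y+.5)/4-.5+oy)
A=onz(t,f(252,36),.046);B=onz(t,f(141,505),.046)
print("grip ends",A,B,"len",np.linalg.norm(A-B),"mid",(A+B)/2,"yaw",np.degrees(np.arctan2(*(A-B)[1::-1])))
print("mount",onz(t,f(214,233.5),.144))
c=[onz(t,f(x-400,y,165),.015) for x,y in[(510,57),(652,72),(595,462),(445,450)]]
for p in c:print(p.round(4))
print("tray",np.mean(c,0),[np.linalg.norm(c[i]-c[i-1]).round(4) for i in range(4)],"yaw",[np.degrees(np.arctan2(*(c[i]-c[j])[1::-1])).round(2) for i,j in((0,3),(1,2))])
m=onz(t,f(214,233.5),.144);T=np.mean(c,0);T[2]=.015
print("side proj of mount, tray, A,B",proj(S,[m,T,A,B]))
E
```

```text
grip ends [ 0.68559016 -0.22339219  0.046     ] [ 0.39138188 -0.13880488  0.046     ] len 0.30612664996922556 mid [ 0.53848602 -0.18109853  0.046     ] yaw -16.040381637024492
mount [ 0.53558733 -0.18083663  0.144     ]
[0.6958 0.2547 0.015 ]
[0.683  0.1628 0.015 ]
[0.4314 0.1958 0.015 ]
[0.4418 0.2884 0.015 ]
tray [0.56299705 0.22543576 0.015     ] [np.float64(0.2562), np.float64(0.0928), np.float64(0.2537), np.float64(0.0932)] yaw [np.float64(-7.57), np.float64(-7.47)]
side proj of mount, tray, A,B [[330.76626918 152.03180833]
 [307.32069224 316.88145885]
 [280.66763886 164.56081915]
 [380.61761403 190.95952879]]
```

Call:
play_rows --rows '[{"slide": [0.27,0.27,0],"delta_rot": [0,0,0],"fingers": 1},{"slide": [0.27,0.27,0],"delta_rot": [0,0,0],"fingers": 1},{"slide": [0.27,0.27,0],"delta_rot": [0,0,0],"fingers": 1},{"slide": [0.27,0.27,0],"delta_rot": [0,0,0],"fingers": 1},{"slide": [0.27,0.27,0],"delta_rot": [0,0,0],"fingers": 1},{"slide": [0.27,0.27,0],"delta_rot": [0,0,0],"fingers": 1},{"slide": [0.27,0.27,0],"delta_rot": [0,0,0],"fingers": 1},{"slide": [0.27,0.27,0],"delta_rot": [0,0,0],"fingers": 1}]'

```text
time_s: 1.15
tcp_pos: [0.4096, 0.2449, 0.2267]
eef_rot: [-180.0, -0.0, -16.2]
contact_force: [0.7, 0.7, 0.3]
gripper_width: 0.0877
gripper_force: 0.0
```

Call:
play_rows --rows '[{"slide": [0.28,0.285,0],"delta_rot": [0,0,0],"fingers": 1},{"slide": [0.28,0.285,0],"delta_rot": [0,0,0],"fingers": 1},{"slide": [0.28,0.285,0],"delta_rot": [0,0,0],"fingers": 1},{"slide": [0.28,0.285,0],"delta_rot": [0,0,0],"fingers": 1},{"slide": [0.28,0.285,0],"delta_rot": [0,0,0],"fingers": 1},{"slide": [0.28,0.285,0],"delta_rot": [0,0,0],"fingers": 1},{"slide": [0.28,0.285,0],"delta_rot": [0,0,0],"fingers": 1},{"slide": [0.28,0.285,0],"delta_rot": [0,0,0],"fingers": 1}]'

```text
time_s: 2.15
tcp_pos: [0.6369, -0.1774, 0.2263]
eef_rot: [180.0, 0.0, -16.2]
contact_force: [1.7, 1.3, 1.0]
gripper_width: 0.0874
gripper_force: 0.0
```

Call:
play_rows --rows '[{"slide": [0.2,0.2,0],"delta_rot": [0,0,0],"fingers": 1},{"slide": [0,0,0],"delta_rot": [0,0,0],"fingers": 1}]'

```text
time_s: 2.4
tcp_pos: [0.657, -0.2155, 0.2247]
eef_rot: [180.0, 0.1, -16.4]
contact_force: [0.2, 1.2, -0.9]
gripper_width: 0.0876
gripper_force: 0.0
```

```bash
cat >> h.py <<'E'
from scipy.spatial.transform import Rotation
def wrist(r):
    s=r.get_state();c=r.capture("wrist")
    T=np.eye(4);T[:3,:3]=Rotation.from_euler("xyz",s["eef_rot"],degrees=True).as_matrix();T[:3,3]=s["tcp_pos"]
    M=np.linalg.inv(T@c["T_tool_cam"]);c["R"]=M[:3,:3];c["t"]=M[:3,3];c["s"]=s
    return c
E
python3 - <<'E'
from h import *
from plant import r
import pickle
c=wrist(r);pickle.dump(c,open("w1.pkl","wb"));cv2.imwrite("pics/w1.png",c["image"])
print(c["s"]["tcp_pos"],c["s"]["joints"])
print("pred grip ctr, axis top, tip",proj(c,[[.657,-.2155,.056],[.537,-.181,.144],[.684,-.223,.046]]))
E
```

```text
[ 0.65701423 -0.21551842  0.22465287] [-2.05280514e+00  2.22281522e+01  2.95489240e+00  7.29999204e-03
 -7.08625010e+01  7.56486420e+01]
pred grip ctr, axis top, tip [[321.07507997 178.9267385 ]
 [321.94663189 346.82187775]
 [320.65579618 149.12398041]]
```

View pics/w1.png

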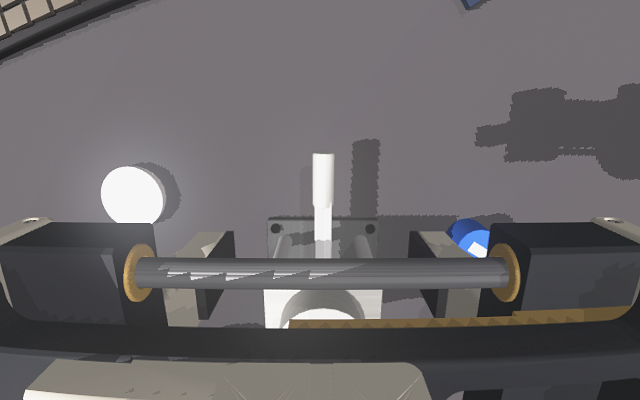

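Wrist view: the far grip spans columns 313–335 and rows 153–206, centred at (323.5,179). The prediction was (321,179), so it sits about 2 mm toward tool +y. Now I descend on it.

Call:
play_rows --rows '[{"slide": [0,0.014,0.3],"delta_rot": [0,0,0],"fingers": 1},{"slide": [0,0,0.3],"delta_rot": [0,0,0],"fingers": 1},{"slide": [0,0,0.3],"delta_rot": [0,0,0],"fingers": 1},{"slide": [0,0,0.2],"delta_rot": [0,0,0],"fingers": 1},{"slide": [0,0,0.15],"delta_rot": [0,0,0],"fingers": 1},{"slide": [0,0,0.06],"delta_rot": [0,0,0],"fingers": 1},{"slide": [0,0,0],"delta_rot": [0,0,0],"fingers": 1}]'

```text
time_s: 3.32
tcp_pos: [0.656, -0.2141, 0.0301]
eef_rot: [180.0, 0.0, -16.2]
contact_force: [0.2, -0.2, 0.2]
gripper_width: 0.0874
gripper_force: 0.0
```

```bash
python3 - <<'E'
from h import *
from plant import r
c=wrist(r);cv2.imwrite("pics/w2.png",c["image"])
s=c["s"];print(s["tcp_pos"],s["eef_rot"],s["contact_force"])
g=cv2.cvtColor(c["image"],cv2.COLOR_BGR2GRAY).astype(int)
for v in range(100,230,10):
    x=np.where(g[v,260:380]>200)[0]+260
    print(v,(x.min(),x.max(),len(x)) if len(x) else None)
E
```

```text
[ 0.65599378 -0.21409711  0.03014426] [ 1.79992384e+02  2.78300019e-02 -1.61592816e+01] [ 0.15218923 -0.23130868  0.21959205]
100 None
110 None
120 None
130 None
140 None
150 None
160 None
170 None
180 None
190 None
200 None
210 None
220 (np.int64(325), np.int64(351), 26)
```

View pics/w2.png

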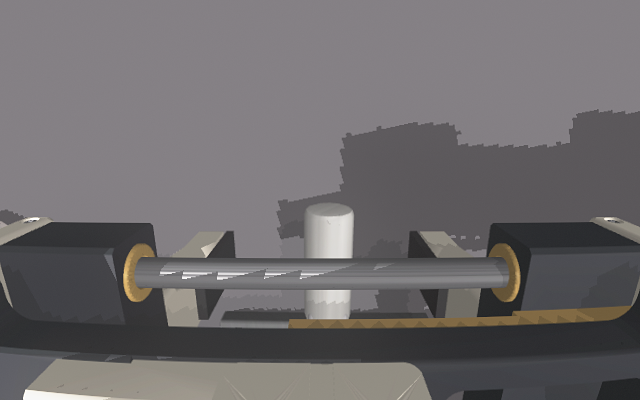

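The grip is centred at column 329 and the pads are centred at 321.5, so I need about 3.4 mm more along +y. Then I close.

Call:
play_rows --rows '[{"slide": [0,0.023,0.007],"delta_rot": [0,0,0],"fingers": 1},{"slide": [0,0,0],"delta_rot": [0,0,0],"fingers": -0.4},{"slide": [0,0,0],"delta_rot": [0,0,0],"fingers": -1},{"slide": [0,0,0],"delta_rot": [0,0,0],"fingers": -1},{"slide": [0,0,0],"delta_rot": [0,0,0],"fingers": -1},{"slide": [0,0,0],"delta_rot": [0,0,0],"fingers": -1},{"slide": [0,0,0],"delta_rot": [0,0,0],"fingers": -1},{"slide": [0,0,0],"delta_rot": [0,0,0],"fingers": -1}]' --squeeze 50

```text
time_s: 4.38
tcp_pos: [0.6553, -0.218, 0.029]
eef_rot: [-180.0, -0.0, -16.2]
contact_force: [1.8, 9.3, 1.1]
gripper_width: 0.0235
gripper_force: 5.8
```

Call:
play_rows --rows '[{"slide": [0,0,0],"delta_rot": [0,0,0],"fingers": -1},{"slide": [0,0,0],"delta_rot": [0,0,0],"fingers": -1},{"slide": [0,0,0],"delta_rot": [0,0,0],"fingers": -1}]'

```text
time_s: 4.75
tcp_pos: [0.6555, -0.2172, 0.029]
eef_rot: [-179.9, -0.0, -16.2]
contact_force: [0.8, 5.8, 0.8]
gripper_width: 0.0208
gripper_force: 50.0
```

Call:
play_rows --rows '[{"slide": [0,0,-0.03],"delta_rot": [0,0,0],"fingers": -1},{"slide": [0,0,-0.03],"delta_rot": [0,0,0],"fingers": -1},{"slide": [0,0,-0.03],"delta_rot": [0,0,0],"fingers": -1},{"slide": [0,0,-0.03],"delta_rot": [0,0,0],"fingers": -1},{"slide": [0,0,-0.03],"delta_rot": [0,0,0],"fingers": -1}]'

```text
time_s: 5.38
tcp_pos: [0.6554, -0.2171, 0.0492]
eef_rot: [-179.9, 0.0, -16.2]
contact_force: [7.0, 2.3, -15.0]
gripper_width: 0.0209
gripper_force: 50.0
```

Call:
play_rows --rows '[{"slide": [0,0,-0.03],"delta_rot": [0,0,0],"fingers": -1},{"slide": [0,0,-0.02],"delta_rot": [0,0,0],"fingers": -1},{"slide": [0,0,-0.014],"delta_rot": [0,0,0],"fingers": -1},{"slide": [0,0,0],"delta_rot": [0,0,0],"fingers": -1}]'

```text
time_s: 5.88
tcp_pos: [0.6554, -0.2171, 0.0592]
eef_rot: [-179.9, 0.0, -16.2]
contact_force: [4.0, 3.1, -11.4]
gripper_width: 0.0212
gripper_force: 50.0
```

Call:
play_rows --rows '[{"slide": [0,0,-0.014],"delta_rot": [0,0,0],"fingers": -1},{"slide": [0,0,0],"delta_rot": [0,0,0],"fingers": -1}]'

```text
time_s: 6.12
tcp_pos: [0.6554, -0.2171, 0.0595]
eef_rot: [-179.9, 0.1, -16.3]
contact_force: [10.2, 0.8, -21.3]
gripper_width: 0.0209
gripper_force: 50.0
```

Call:
play_rows --rows '[{"slide": [0,0,-0.014],"delta_rot": [0,0,0],"fingers": -1},{"slide": [0,0,0],"delta_rot": [0,0,0],"fingers": -1}]'

```text
time_s: 6.38
tcp_pos: [0.6553, -0.2171, 0.0596]
eef_rot: [-179.9, 0.1, -16.3]
contact_force: [13.8, -1.9, -34.4]
gripper_width: 0.0209
gripper_force: 50.0
```

The knockout is at its stop: force rises and z holds at 0.0596. I ease off, release and rise.

Call:
play_rows --rows '[{"slide": [0,0,0.02],"delta_rot": [0,0,0],"fingers": -1},{"slide": [0,0,0],"delta_rot": [0,0,0],"fingers": 1},{"slide": [0,0,0],"delta_rot": [0,0,0],"fingers": 1},{"slide": [0,0,0],"delta_rot": [0,0,0],"fingers": 1},{"slide": [0,0,0],"delta_rot": [0,0,0],"fingers": 1},{"slide": [0,0,0],"delta_rot": [0,0,0],"fingers": 1},{"slide": [0,0,0],"delta_rot": [0,0,0],"fingers": 1},{"slide": [0,0,0],"delta_rot": [0,0,0],"fingers": 1}]'

```text
time_s: 7.38
tcp_pos: [0.6552, -0.2181, 0.0623]
eef_rot: [180.0, -0.0, -16.2]
contact_force: [-1.0, -0.3, -0.1]
gripper_width: 0.0842
gripper_force: 0.0
```

Call:
play_rows --rows '[{"slide": [0,0,-0.2],"delta_rot": [0,0,0],"fingers": 1},{"slide": [0,0,-0.35],"delta_rot": [0,0,0],"fingers": 1},{"slide": [0,0,-0.35],"delta_rot": [0,0,0],"fingers": 1},{"slide": [0,0,-0.2],"delta_rot": [0,0,0],"fingers": 1},{"slide": [0,0,0],"delta_rot": [0,0,0],"fingers": 1}]'

```text
time_s: 8.0
tcp_pos: [0.6566, -0.2183, 0.231]
eef_rot: [-180.0, -0.3, -16.2]
contact_force: [0.1, -0.6, -0.6]
gripper_width: 0.0875
gripper_force: 0.0
```

```bash
python3 - <<'E'
from h import *
from plant import r
import pickle
c=wrist(r);pickle.dump(c,open("w3.pkl","wb"));cv2.imwrite("pics/w3.png",c["image"])
t=r.capture("top");pickle.dump(t,open("t3.pkl","wb"));cv2.imwrite("pics/t3.png",t["image"])
S=r.capture("side");
s=c["s"];print(s["tcp_pos"],s["eef_rot"],s["contact_force"],s["gripper_width"])
cv2.imwrite("pics/s3.png",cv2.resize(S["image"][110:220,260:400],None,fx=4,fy=4,interpolation=cv2.INTER_CUBIC))
print(proj(S,[.537,-.181,.17]),proj(S,[.655,-.217,.079]))
E
```

```text
[ 0.65660468 -0.21833885  0.23097142] [-179.95644518   -0.33287046  -16.18840328] [ 0.12693075 -0.61755136 -0.58498211] 0.08752911066108403
[[330.4772101  144.57040608]] [[289.87717511 158.41306049]]
```

View pics/s3.png

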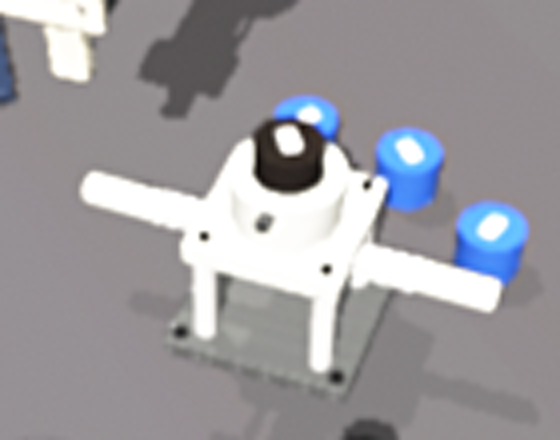

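The side crop shows the mount standing proud with its top at about (332,146) in full-image pixels. The crossbar is up and the mount is clear. Now I move over the mount.

Call:
play_rows --rows '[{"slide": [-0.278,0,0],"delta_rot": [0,0,0],"fingers": 1},{"slide": [-0.278,-0.008,0],"delta_rot": [0,0,0],"fingers": 1},{"slide": [-0.278,0,0],"delta_rot": [0,0,0],"fingers": 1},{"slide": [0,0,0],"delta_rot": [0,0,0],"fingers": 1},{"slide": [0,0,0],"delta_rot": [0,0,0],"fingers": 1}]'

```text
time_s: 8.78
tcp_pos: [0.5355, -0.182, 0.2268]
eef_rot: [180.0, 0.0, -16.2]
contact_force: [0.9, -0.5, -0.4]
gripper_width: 0.0876
gripper_force: 0.0
```

```bash
python3 - <<'E'
from h import *
from plant import r
import pickle
c=wrist(r);pickle.dump(c,open("w4.pkl","wb"));cv2.imwrite("pics/w4.png",c["image"])
s=c["s"];print(s["tcp_pos"],s["eef_rot"])
print(proj(c,[.5355,-.182,.17]),proj(c,[[.5355+.025*.96,-.182-.025*.279,.17]]))
E
```

```text
[ 0.53546293 -0.18199704  0.22682462] [ 1.79985018e+02  3.25521032e-02 -1.61884322e+01]
[[321.13260267 214.15261244]] [[321.16568616 177.17324304]]
```

View pics/w4.png

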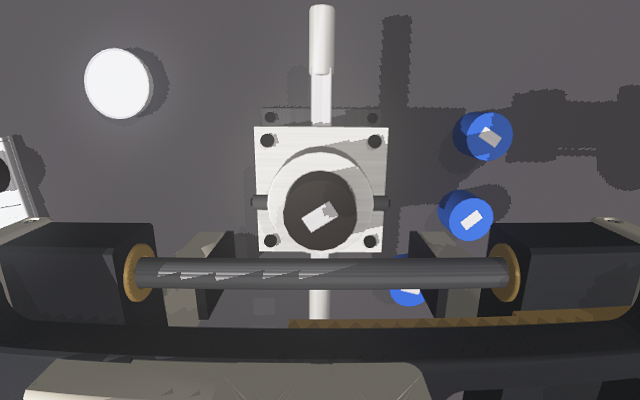

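The mount face is centred at about (320,213), against a prediction of (321,214), so the aim is good to about 1 mm. I descend and grasp.

Call:
play_rows --rows '[{"slide": [0,-0.003,0.2],"delta_rot": [0,0,0],"fingers": 1},{"slide": [0,0,0.2],"delta_rot": [0,0,0],"fingers": 1},{"slide": [0,0,0.11],"delta_rot": [0,0,0],"fingers": 1},{"slide": [0,0,0],"delta_rot": [0,0,0],"fingers": 0.3},{"slide": [0,0,0],"delta_rot": [0,0,0],"fingers": -1},{"slide": [0,0,0],"delta_rot": [0,0,0],"fingers": -1},{"slide": [0,0,0],"delta_rot": [0,0,0],"fingers": -1},{"slide": [0,0,0],"delta_rot": [0,0,0],"fingers": -1}]' --squeeze 40

```text
time_s: 9.82
tcp_pos: [0.5358, -0.1815, 0.1514]
eef_rot: [-180.0, -0.1, -16.2]
contact_force: [0.1, -0.6, 1.7]
gripper_width: 0.0498
gripper_force: 40.0
```

Call:
play_rows --rows '[{"slide": [0,0,0],"delta_rot": [0,0,0],"fingers": -1},{"slide": [0,0,0],"delta_rot": [0,0,0],"fingers": -1}]'

```text
time_s: 10.07
tcp_pos: [0.5359, -0.1816, 0.1513]
eef_rot: [-180.0, -0.1, -16.2]
contact_force: [0.4, 1.0, 3.6]
gripper_width: 0.0489
gripper_force: 40.0
```

Call:
play_rows --rows '[{"slide": [0,0,-0.03],"delta_rot": [0,0,0],"fingers": -1},{"slide": [0,0,-0.03],"delta_rot": [0,0,0],"fingers": -1},{"slide": [0,0,-0.03],"delta_rot": [0,0,0],"fingers": -1},{"slide": [0,0,-0.03],"delta_rot": [0,0,0],"fingers": -1},{"slide": [0,0,-0.1],"delta_rot": [0,0,0],"fingers": -1},{"slide": [0,0,-0.2],"delta_rot": [0,0,0],"fingers": -1},{"slide": [0,0,-0.2],"delta_rot": [0,0,0],"fingers": -1},{"slide": [0,0,0],"delta_rot": [0,0,0],"fingers": -1}]'

```text
time_s: 11.08
tcp_pos: [0.5371, -0.1819, 0.2476]
eef_rot: [-180.0, -0.3, -16.2]
contact_force: [-0.8, 0.8, -2.3]
gripper_width: 0.049
gripper_force: 40.0
```

Call:
play_rows --rows '[{"slide": [-0.073,-0.2,0],"delta_rot": [0,0,0],"fingers": -1},{"slide": [-0.073,-0.35,0],"delta_rot": [0,0,0],"fingers": -1},{"slide": [-0.073,-0.38,0],"delta_rot": [0,0,0],"fingers": -1},{"slide": [-0.073,-0.38,0],"delta_rot": [0,0,0],"fingers": -1},{"slide": [-0.073,-0.38,0],"delta_rot": [0,0,0],"fingers": -1},{"slide": [-0.073,-0.38,0],"delta_rot": [0,0,0],"fingers": -1},{"slide": [-0.073,-0.36,0],"delta_rot": [0,0,0],"fingers": -1},{"slide": [-0.073,-0.226,0],"delta_rot": [0,0,0],"fingers": -1}]'

```text
time_s: 12.08
tcp_pos: [0.5623, 0.2278, 0.2433]
eef_rot: [180.0, 0.0, -16.1]
contact_force: [0.6, -0.3, -1.1]
gripper_width: 0.0491
gripper_force: 40.0
```

Call:
play_rows --rows '[{"slide": [0,0,0.3],"delta_rot": [0,0,0],"fingers": -1},{"slide": [0,0,0.3],"delta_rot": [0,0,0],"fingers": -1},{"slide": [0,0,0.2],"delta_rot": [0,0,0],"fingers": -1},{"slide": [0,0,0],"delta_rot": [0,0,0],"fingers": -1},{"slide": [0,0,0],"delta_rot": [0,0,0],"fingers": -1}]'

```text
time_s: 12.7
tcp_pos: [0.5634, 0.2258, 0.1251]
eef_rot: [-180.0, -0.1, -16.2]
contact_force: [-0.1, 0.5, -0.6]
gripper_width: 0.0493
gripper_force: 40.0
```

```bash
python3 - <<'E'
from h import *
from plant import r
c=wrist(r);cv2.imwrite("pics/w5.png",c["image"])
s=c["s"];print(s["tcp_pos"],s["eef_rot"],s["contact_force"],s["gripper_width"])
T=np.array([.563,.2254,0]);R=Rotation.from_euler("z",-7.5,degrees=True).as_matrix()
print("pred far divider ends, far wall corners",proj(c,[T+R@[x,y,z] for x,y,z in[(.0415,.041,.0135),(.0415,-.041,.0135),(.127,.046,.015),(.127,-.046,.015)]]))
E
```

```text
[0.56336013 0.22578366 0.12513205] [-1.79953067e+02 -6.91885696e-02 -1.61859382e+01] [-0.1185594   0.52823081 -0.5905692 ] 0.04933836033723755
pred far divider ends, far wall corners [[263.13896391 151.73139977]
 [365.49542086 136.06244024]
 [234.86940288  39.7448101 ]
 [358.0303764   19.21679287]]
```

View pics/w5.png

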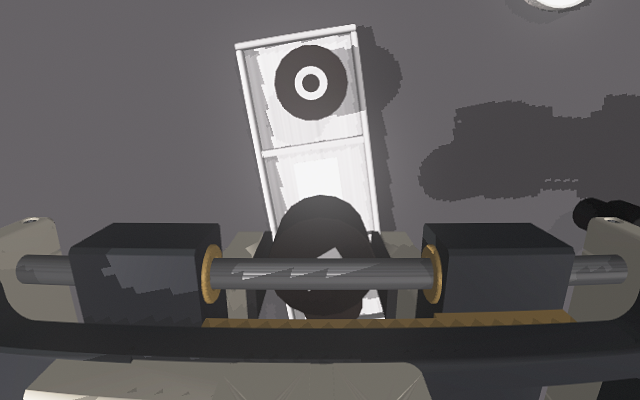

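The view shows the tray's far corners at (235,45) and (357,26) and the divider at (263,155)–(365,139). All are about 3–5 px lower than predicted, so the tray lies about 2.5 mm nearer along −x. I correct for that and lower.

Call:
play_rows --rows '[{"slide": [-0.017,0,0.2],"delta_rot": [0,0,0],"fingers": -1},{"slide": [0,0,0.2],"delta_rot": [0,0,0],"fingers": -1},{"slide": [0,0,0.12],"delta_rot": [0,0,0],"fingers": -1},{"slide": [0,0,0.06],"delta_rot": [0,0,0],"fingers": -1},{"slide": [0,0,0.03],"delta_rot": [0,0,0],"fingers": -1},{"slide": [0,0,0.015],"delta_rot": [0,0,0],"fingers": -1},{"slide": [0,0,0],"delta_rot": [0,0,0],"fingers": -1},{"slide": [0,0,0],"delta_rot": [0,0,0],"fingers": -1}]'

```text
time_s: 13.75
tcp_pos: [0.5604, 0.2264, 0.0306]
eef_rot: [-180.0, -0.0, -16.2]
contact_force: [0.1, -0.2, -1.0]
gripper_width: 0.0492
gripper_force: 40.0
```

Call:
play_rows --rows '[{"slide": [0,0,0.01],"delta_rot": [0,0,0],"fingers": -1},{"slide": [0,0,0.008],"delta_rot": [0,0,0],"fingers": -1},{"slide": [0,0,0.006],"delta_rot": [0,0,0],"fingers": -1},{"slide": [0,0,0],"delta_rot": [0,0,0],"fingers": -1}]'

```text
time_s: 14.25
tcp_pos: [0.5601, 0.2261, 0.0265]
eef_rot: [180.0, 0.0, -16.2]
contact_force: [0.5, -0.2, 0.8]
gripper_width: 0.0494
gripper_force: 40.0
```

Call:
play_rows --rows '[{"slide": [0,0,0.005],"delta_rot": [0,0,0],"fingers": -1},{"slide": [0,0,0],"delta_rot": [0,0,0],"fingers": -1}]'

```text
time_s: 14.5
tcp_pos: [0.5602, 0.2261, 0.0264]
eef_rot: [-180.0, -0.0, -16.2]
contact_force: [-2.7, -0.8, 5.7]
gripper_width: 0.0489
gripper_force: 40.0
```

It has touched down: force +5.7 N at z 0.0264, where 0.0263 was expected. I release.

Call:
play_rows --rows '[{"slide": [0,0,0],"delta_rot": [0,0,0],"fingers": 0.3},{"slide": [0,0,0],"delta_rot": [0,0,0],"fingers": 0.5},{"slide": [0,0,0],"delta_rot": [0,0,0],"fingers": 0.8},{"slide": [0,0,0],"delta_rot": [0,0,0],"fingers": 0.8},{"slide": [0,0,0],"delta_rot": [0,0,0],"fingers": 0.8},{"slide": [0,0,-0.1],"delta_rot": [0,0,0],"fingers": 0.8},{"slide": [0,0,-0.2],"delta_rot": [0,0,0],"fingers": 0.8},{"slide": [0,0,-0.35],"delta_rot": [0,0,0],"fingers": 0.8}]' --squeeze 5

```text
time_s: 15.5
tcp_pos: [0.5592, 0.2255, 0.1236]
eef_rot: [179.9, 0.1, -16.2]
contact_force: [0.7, 0.4, -0.7]
gripper_width: 0.0786
gripper_force: 0.0
```

Call:
play_rows --rows '[{"slide": [0,0,-0.35],"delta_rot": [0,0,0],"fingers": 1},{"slide": [0,0,-0.3],"delta_rot": [0,0,0],"fingers": 1},{"slide": [0,0,-0.1],"delta_rot": [0,0,0],"fingers": 1},{"slide": [0,0,0],"delta_rot": [0,0,0],"fingers": 1}]'

```text
time_s: 16.0
tcp_pos: [0.5604, 0.2264, 0.2373]
eef_rot: [-179.9, -0.1, -16.2]
contact_force: [-0.8, -0.2, -1.7]
gripper_width: 0.0877
gripper_force: 0.0
```

Call:
play_rows --rows '[{"slide": [0.179,0.333,0],"delta_rot": [0,0,0],"fingers": 1},{"slide": [0.179,0.333,0],"delta_rot": [0,0,0],"fingers": 1},{"slide": [0.179,0.333,0],"delta_rot": [0,0,0],"fingers": 1},{"slide": [0.179,0.333,0],"delta_rot": [0,0,0],"fingers": 1},{"slide": [0.179,0.333,0],"delta_rot": [0,0,0],"fingers": 1},{"slide": [0.179,0.333,0],"delta_rot": [0,0,0],"fingers": 1},{"slide": [0.179,0.333,0],"delta_rot": [0,0,0],"fingers": 1},{"slide": [0.179,0.333,0],"delta_rot": [0,0,0],"fingers": 1}]'

```text
time_s: 17.0
tcp_pos: [0.6542, -0.2191, 0.2334]
eef_rot: [180.0, 0.2, -16.2]
contact_force: [1.2, 0.8, -0.0]
gripper_width: 0.0876
gripper_force: 0.0
```

Call:
play_rows --rows '[{"slide": [0,0,0],"delta_rot": [0,0,0],"fingers": 1},{"slide": [0,0,0.2],"delta_rot": [0,0,0],"fingers": 1},{"slide": [0,0,0],"delta_rot": [0,0,0],"fingers": 1}]'

```text
time_s: 17.38
tcp_pos: [0.6526, -0.2166, 0.2017]
eef_rot: [180.0, 0.4, -16.2]
contact_force: [-1.6, 0.2, 0.0]
gripper_width: 0.0876
gripper_force: 0.0
```

```bash
python3 - <<'E'
from h import *
from plant import r
t=r.capture("top");S=r.capture("side")
a=cv2.resize(t["image"][150:285,165:265],None,fx=4,fy=4,interpolation=cv2.INTER_CUBIC)
b=cv2.resize(S["image"][280:360,235:335],None,fx=4,fy=4,interpolation=cv2.INTER_CUBIC)
cv2.imwrite("pics/t6.png",np.hstack([a,np.vstack([b,0*a[:220]])]))
E
```

```text
(no output)
```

View pics/t6.png

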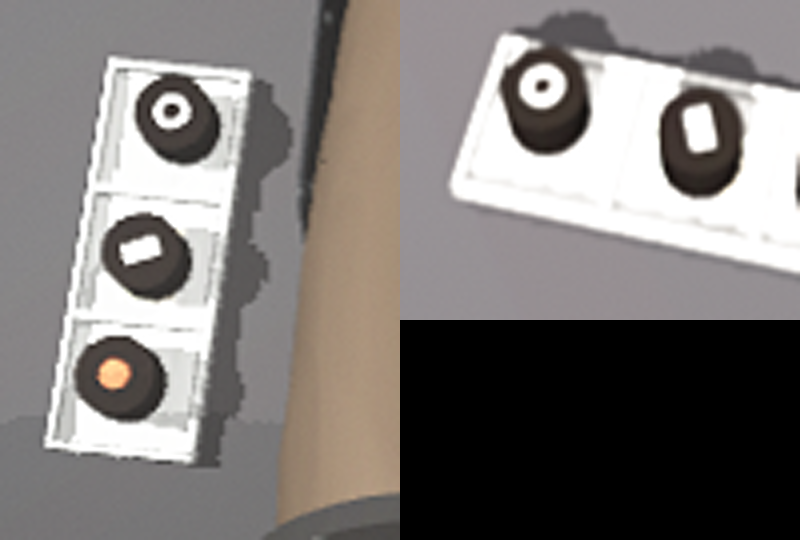

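The mount stands upright and face up in the middle compartment, with its face at (140,250) in the crop. The two neighbours are unmoved. Now I push the knockout down.

Call:
play_rows --rows '[{"slide": [0.018,0,0.3],"delta_rot": [0,0,0],"fingers": 1},{"slide": [0,0,0.3],"delta_rot": [0,0,0],"fingers": 1},{"slide": [0,0,0.2],"delta_rot": [0,0,0],"fingers": 1},{"slide": [0,0,0.1],"delta_rot": [0,0,0],"fingers": 1},{"slide": [0,0,0.03],"delta_rot": [0,0,0],"fingers": 1},{"slide": [0,0,0],"delta_rot": [0,0,0],"fingers": -0.4},{"slide": [0,0,0],"delta_rot": [0,0,0],"fingers": -1},{"slide": [0,0,0],"delta_rot": [0,0,0],"fingers": -1}]' --squeeze 40

```text
time_s: 18.48
tcp_pos: [0.658, -0.2184, 0.0673]
eef_rot: [-180.0, -0.1, -16.2]
contact_force: [-1.2, -0.3, -0.5]
gripper_width: 0.0631
gripper_force: 0.0
```

Call:
play_rows --rows '[{"slide": [0,0,0],"delta_rot": [0,0,0],"fingers": -1},{"slide": [0,0,0],"delta_rot": [0,0,0],"fingers": -1},{"slide": [0,0,0],"delta_rot": [0,0,0],"fingers": -1},{"slide": [0,0,0],"delta_rot": [0,0,0],"fingers": -1},{"slide": [0,0,0],"delta_rot": [0,0,0],"fingers": -1},{"slide": [0,0,0],"delta_rot": [0,0,0],"fingers": -1}]'

```text
time_s: 19.23
tcp_pos: [0.6576, -0.2178, 0.0661]
eef_rot: [-180.0, -0.0, -16.2]
contact_force: [0.5, 3.3, 0.3]
gripper_width: 0.0207
gripper_force: 40.0
```

Call:
play_rows --rows '[{"slide": [0,0,0.04],"delta_rot": [0,0,0],"fingers": -1},{"slide": [0,0,0.04],"delta_rot": [0,0,0],"fingers": -1},{"slide": [0,0,0.04],"delta_rot": [0,0,0],"fingers": -1},{"slide": [0,0,0.04],"delta_rot": [0,0,0],"fingers": -1},{"slide": [0,0,0.04],"delta_rot": [0,0,0],"fingers": -1},{"slide": [0,0,0.02],"delta_rot": [0,0,0],"fingers": -1},{"slide": [0,0,0],"delta_rot": [0,0,0],"fingers": -1}]'

```text
time_s: 20.1
tcp_pos: [0.6576, -0.2178, 0.034]
eef_rot: [-180.0, -0.0, -16.2]
contact_force: [-1.3, 5.8, 6.6]
gripper_width: 0.0208
gripper_force: 40.0
```

Call:
play_rows --rows '[{"slide": [0,0,0.012],"delta_rot": [0,0,0],"fingers": -1},{"slide": [0,0,0],"delta_rot": [0,0,0],"fingers": -1}]'

```text
time_s: 20.35
tcp_pos: [0.6577, -0.2178, 0.0339]
eef_rot: [-180.0, -0.1, -16.1]
contact_force: [-6.5, 8.2, 18.6]
gripper_width: 0.0213
gripper_force: 40.0
```

The knockout is at its lower stop: 32 mm of travel and rising force. I release, rise clear and check.

Call:
play_rows --rows '[{"slide": [0,0,0],"delta_rot": [0,0,0],"fingers": 1},{"slide": [0,0,0],"delta_rot": [0,0,0],"fingers": 1},{"slide": [0,0,0],"delta_rot": [0,0,0],"fingers": 1},{"slide": [0,0,0],"delta_rot": [0,0,0],"fingers": 1},{"slide": [0,0,0],"delta_rot": [0,0,0],"fingers": 1},{"slide": [0,0,0],"delta_rot": [0,0,0],"fingers": 1}]'

```text
time_s: 21.1
tcp_pos: [0.6575, -0.2183, 0.0313]
eef_rot: [180.0, 0.0, -16.2]
contact_force: [0.1, 0.1, -0.2]
gripper_width: 0.0757
gripper_force: 0.0
```

Call:
play_rows --rows '[{"slide": [0,0,-0.2],"delta_rot": [0,0,0],"fingers": 1},{"slide": [0,0,-0.3],"delta_rot": [0,0,0],"fingers": 1},{"slide": [0,0,-0.35],"delta_rot": [0,0,0],"fingers": 1},{"slide": [0,0,-0.35],"delta_rot": [0,0,0],"fingers": 1},{"slide": [0,0,-0.1],"delta_rot": [0,0,0],"fingers": 1},{"slide": [0,0,0],"delta_rot": [0,0,0],"fingers": 1}]'

```text
time_s: 21.85
tcp_pos: [0.6579, -0.2182, 0.2276]
eef_rot: [-180.0, -0.1, -16.2]
contact_force: [-0.2, -0.8, 0.0]
gripper_width: 0.0875
gripper_force: 0.0
```

```bash
python3 - <<'E'
from h import *
from plant import r
S=r.capture("side")
cv2.imwrite("pics/s7.png",cv2.resize(S["image"][110:360,235:405],None,fx=2.4,fy=2.4,interpolation=cv2.INTER_CUBIC))
print(r.get_state()["tcp_pos"])
E
```

```text
[ 0.65713239 -0.21804919  0.22572168]
```

View pics/s7.png

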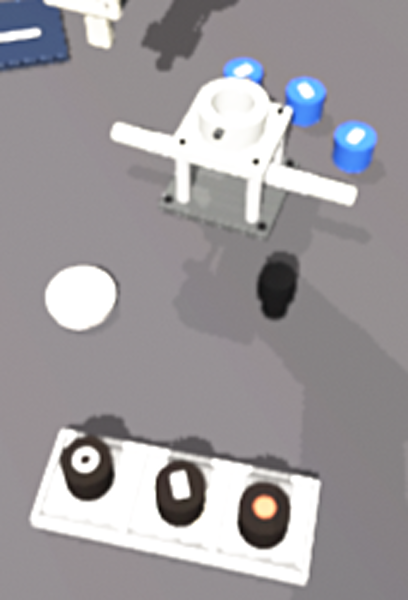

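The final view shows the nest empty, the crossbar down (far tip at (283,165), as predicted for down), and the mount face up in the middle compartment. The dish, eyepiece and neighbouring mounts are unmoved.

```bash
python3 -c "
from plant import r
print(r.close_job())"
```

```text
the job is handed in; nothing more can be done
None
```

The job is handed in at about 22 s of the 59 s allowed: the mount stands face up in the tray's free compartment, the knockout is fully down, and the camera check showed the other mounts, eyepiece and dish undisturbed.

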